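# Find the spacer that fits the gap

## Robot

A 6-joint arm with a two-finger parallel gripper is mounted at the origin on a cart in front of the work surface, level with it; the furniture and walls round the work are solid. World frame = base frame: x ahead of the robot, y to its left, z up, the work surface at z = 0. Lengths are in m, angles in rad, forces in N, time in s.
With the tool pointing down it reaches from about 0.325 to 0.85 m from the base axis. Payload 15.5 kg.
Tool frame: the origin (TCP) lies on the centre line of the jaws, within the pads' length; the fingertips stand 14 mm ahead of it and the grasp point (between the pads) lies 5 mm behind it; z points along the fingers, y is the direction in which the jaws open and shut (so a half turn about z gives the same grasp; the last joint's range is limited). The gripper opens to 91 mm and grips with 3 to 60 N. Pads are 32 mm wide; open, the fingers measure 118 mm over their backs; the gripper's body (76 mm by 178 mm) begins 60 mm behind the grasp point.
Start: joints at [-1.198, 0.494, 1.345, -0, 1.302, -0.096], TCP at [0.282, -0.558, 0.228] pointing down, gripper open.
Joint ranges: [-2.91, 2.91], [-0.82, 2.16], [0.22, 2.67], [-1.22, 4.37], [0.12, 2.79], [-3.08, 3.08]. Speed limits (rad/s): [1.89, 1.89, 2.57, 3.01, 3.01, 3.01].

## Interface

Orientations are given as a unit quaternion [w, x, y, z].
In Python, from station import robot, optics gives the robot as it stands.
- The arm moves only by the tool step_arm, never from a script. Its argument "series" is text: rows parted by semicolons, each of 4 numbers parted by spaces: the shift along the tool's x, y, z as a fraction of full scale, then the turn about the tool's z as a fraction of full scale. In form: dx dy dz twist; .... A call has 1 to 12 rows; each row is the pose to reach, as a shift and turn from the pose commanded when the call began, along the tool's axes at that moment, turning the shorter way round; what a row does not reach only later rows make up. Full scale, the value 1, is 0.3 m for a shift and 180 degrees for a turn. A row lasts 1/10 s, in which the tool goes at most 50 mm and 8.59 degrees, less where a joint would pass 70% of its speed; a pose out of reach is approached as far as the arm can. A call with a number of a shift or a turn outside -1 to 1 is refused whole. A call with a gripper value outside its range is refused whole. "jaw" is the closure in counts, from 0 (fully open) to 255 (shut), set as the call begins (left out, the last holds). The fingers move at their own pace and stop on an object; "squeeze" is the grip in N (left out, the last holds). Time passes only in rows, so rows that repeat a pose let the fingers close. It gives the time, the measured TCP pose, the force and the opening at its end, in the units of the state.
- robot.get_state(): the state, without advancing time (a new reading comes with each control period).
- optics.grab_frame(name): name is "side" or "top"; returns a dict with "img" (400x640x3 uint8, blue, green, red), "range_z" (400x640 float32, m along the optical axis (not along the pixel's ray), 0 where there is no reading), "fx", "fy", "cx", "cy" (pixels), "rvec" (rotation vector, rad) and "tvec" (3), from world to camera coordinates, as OpenCV has them. Camera axes: x right, y down, z forward; pixel columns grow to the right and rows downward; lengths in m; the calibration is good to about 2 mm. A picture is of the moment at which its call begins.
- robot.close_job(): hands the job in, once; it reports no verdict.
The state is a dict: "time_s": time; "joint_pos": joint angles; "joint_velocities": joint speeds; "tau": joint torques, N m; "position": TCP position; "orientation": TCP orientation; "force": force on the tool from outside, world axes, zero at the start; "moment": the same for the moment, N m; "gripper_width": opening from 0.0 (shut) to 1.0 (fully open).
Only numpy, scipy, OpenCV 4.12 (cv2) and the standard library are available. Lean on these libraries where they do the work, as an engineer would, in place of code of your own. Each camera call takes 0.05 s, during which the arm holds its last target.

## Task

A colleague has locked the stop of the small gap holder at some width. By trying the three steel spacer blocks, find the thickest one that slides down freely into the gap between the two jaws, and leave it there, upright and fully down on the holder's base plate. Leave the other two blocks on the worktop clear of the holder, and do not disturb the other things on the bench.

Things in the scene. Friction and masses are not known exactly. Their poses are not given: they have to be found in the camera images.
- holder: small gap holder, screwed down: dark base plate 80 mm (x) by 134 mm (y, -64 to +70 mm), 8 mm thick, carrying a fixed aluminium jaw and an adjustable aluminium stop, facing each other across a gap open at the top and both ends. Both are 50 mm wide (x, centred), 26 mm deep, 34 mm high above the plate, with a 2.5 mm bevelled lead-in on the top inner edge. Origin: underside of the plate
- fixed_face (a point): foot of the fixed jaw's upright gauging face, mid-width, at the top of the base plate (8 mm above the worktop). x runs along the face, y points straight across the gap to the stop, z up
- stop_face (a point): foot of the stop's upright face, mid-width, at the top of the base plate; same axes. The stop is locked rigidly; the gap's width is this point's y distance from fixed_face, set anywhere from 13.5 to 23.5 mm. Behind the stop is a low black lock knob, 21 mm above the plate at most
- thin_centre (a point): centre (half-way up, 34 mm above its foot) of the thinnest of three plain steel spacer blocks: 12 mm thick (its y), 40 mm wide (its x), 68 mm tall (its z), 120 g; alike but for thickness. It stands upright, loose on the worktop
- middle_centre (a point): centre (half-way up, 34 mm above its foot) of the middle of three plain steel spacer blocks: 16 mm thick (its y), 40 mm wide (its x), 68 mm tall (its z), 160 g; alike but for thickness. It stands upright, loose on the worktop
- thick_centre (a point): centre (half-way up, 34 mm above its foot) of the thickest of three plain steel spacer blocks: 20 mm thick (its y), 40 mm wide (its x), 68 mm tall (its z), 200 g; alike but for thickness. It stands upright, loose on the worktop
- beaker: bystander: a clear glass beaker, 63 mm across and 70 mm tall; origin at the centre of its underside
- mortar: bystander: a white porcelain mortar, 68 mm across and 42 mm tall; origin at the centre of its underside
- tape: bystander: a roll of label tape lying flat, 62 mm across and 20 mm high; origin at the centre of its underside
- boats: bystander: a stack of white weighing boats, 70 x 70 x 25 mm; origin at the centre of its underside
- lens: bystander: a folding hand lens lying flat, 44 x 83 x 9 mm; origin at the middle of its underside
Things that resemble listed ones, but are neither listed nor needed, are in the scene too. What is shaped like the part that bears thick_centre but orange is not meant.

How it is judged:
By the outcome, as a careful person would: the job done as asked, in the order asked, and still so for the second after the job is handed in, with the robot touching nothing.
It also fails if it takes over 72 s, if anything falls off the work surface, if the arm or the gripper's body presses on something with over 40 N, if the wrist force passes 120 N, or if a joint passes its speed limit or range.

## Working session

There is one attempt and no reset: what is moved stays moved. The work goes in short steps, Python scripts to look and compute and a tool call to move; the robot and the scene stay as the last step left them, time stands still between calls to the robot, and variables do not carry over. Pictures are saved under pics/ and viewed, and the job is handed in when it is done.

Besides the shell and the picture viewer there is one more tool, called after ">>>" as a command line: name --argument value ..., lists and objects as JSON in quotes. step_arm: Moves the arm, as the interface text tells. Shift numbers are shares of 0.3 m and turn numbers shares of 180 degrees, none past 1 either way. Its arguments: {"type":"object","properties":{"series":{"type":"string"},"jaw":{"type":"number"},"squeeze":{"type":"number"}},"required":["series"]}

```bash
mkdir -p pics; ls
cat > h.py <<'E'
import numpy as np,cv2
from station import robot,optics
def grab(n,save=None):
    f=optics.grab_frame(n)
    if save: cv2.imwrite('pics/'+save,f['img'])
    np.savez('last_'+n+'.npz',**f)
    return f
def load(n): return dict(np.load('last_'+n+'.npz'))
def RT(f):
    R,_=cv2.Rodrigues(np.array(f['rvec'],float)); return R,np.array(f['tvec'],float).reshape(3)
def ray(f,u,v):
    R,t=RT(f); d=R.T@np.array([(u-f['cx'])/f['fx'],(v-f['cy'])/f['fy'],1]); return -R.T@t,d
def onz(f,u,v,z):
    c,d=ray(f,u,v); return c+d*(z-c[2])/d[2]
def cloud(f):
    R,t=RT(f); Z=f['range_z']; v,u=np.mgrid[:Z.shape[0],:Z.shape[1]]
    P=np.stack([(u-f['cx'])/f['fx']*Z,(v-f['cy'])/f['fy']*Z,Z],-1)
    return (P-t)@R
def proj(f,p):
    R,t=RT(f); q=R@np.array(p)+t; return q[0]/q[2]*f['fx']+f['cx'],q[1]/q[2]*f['fy']+f['cy']
E
python3 - <<'E'
from h import *
for n in('top','side'):
    f=grab(n,n+'0.png'); R,t=RT(f); print(n,-R.T@t,R[2],f['fx'],f['cx'],f['cy'],(f['range_z']>0).mean())
s=robot.get_state(); print(s)
E
```

```text
pics
top [ 0.28684071 -0.01847209  1.69339015] [ 0.14598689  0.00805226 -0.98925375] 451.84961405713415 322.3864685956249 203.06613097991078 0.99585546875
side [-0.17078375  1.17134967  0.84610217] [ 0.41951839 -0.75156    -0.50907945] 489.319614723542 322.2007739130652 193.6907309310017 0.97141796875
{'time_s': 0.1, 'joint_pos': array([-1.19750455e+00,  4.94115452e-01,  1.34603342e+00,  2.66537602e-06,
        1.30251006e+00, -9.55290662e-02]), 'joint_velocities': array([-7.84121011e-04, -9.14747341e-04,  6.05451812e-05,  1.08566442e-03,
       -4.13111621e-05,  1.25003968e-05]), 'tau': array([ 1.55963295e-03, -8.80239058e+01, -3.82547379e+01,  7.08646188e-02,
        4.82177781e-02, -2.56999397e-05]), 'position': array([ 0.28227003, -0.55727868,  0.22741348]), 'orientation': array([-5.28184903e-04,  9.72651395e-01,  2.32269195e-01, -7.25330116e-05]), 'force': array([0.26297486, 0.10801901, 0.48948815]), 'moment': array([ 0.00536432,  0.01454079, -0.01096786]), 'gripper_width': 0.9979703773262067}
```

View pics/top0.png

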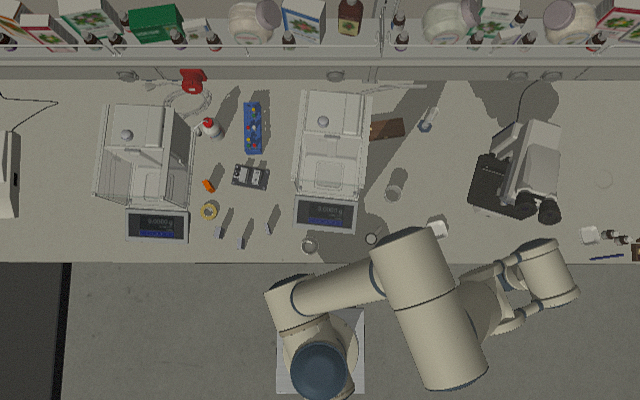

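View pics/side0.png

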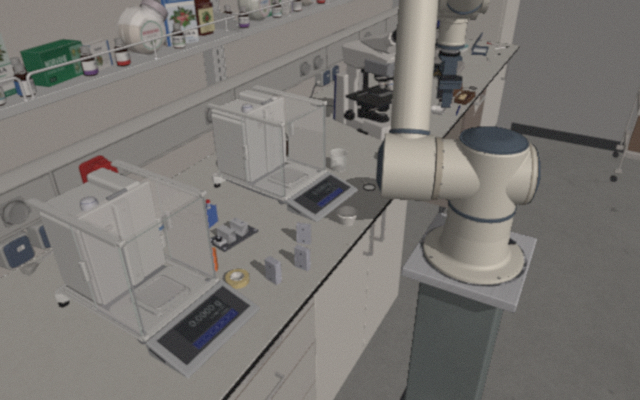

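The top view shows the holder near (250,176), three grey blocks near (218,231), (240,242) and (266,228), the orange lookalike at (208,185), and a balance on either side. I'll zoom in.

Run:
```python
from h import *
f=load('top');s=load('side')
cv2.imwrite('pics/t1.png',cv2.resize(f['img'][150:260,190:290],None,fx=6,fy=5.4,interpolation=cv2.INTER_CUBIC)[:594] if 0 else cv2.resize(f['img'][155:255,190:290],(600,600),interpolation=cv2.INTER_CUBIC))
cv2.imwrite('pics/s1.png',cv2.resize(s['img'][200:300,200:330],(780,600),interpolation=cv2.INTER_CUBIC))
for n,f,pts in (('top',f,[(218,231),(240,242),(267,228),(250,176),(209,210),(208,185)]),('side',s,[(273,262),(302,252),(303,227),(232,230)])):
    P=cloud(f)
    for u,v in pts: print(n,u,v,P[v,u].round(4))
```

```text
top 218 231 [0.4241 0.3713 0.0677]
top 240 242 [0.3847 0.2909 0.0661]
top 267 228 [0.4358 0.1951 0.0628]
top 250 176 [0.6402 0.2721 0.0032]
top 209 210 [ 0.5098  0.4255 -0.0034]
top 208 185 [0.5925 0.4137 0.07  ]
side 273 262 [0.4145 0.3792 0.0682]
side 302 252 [0.3746 0.3038 0.064 ]
side 303 227 [0.4351 0.1983 0.0595]
side 232 230 [0.6178 0.2896 0.0436]
```

View pics/t1.png

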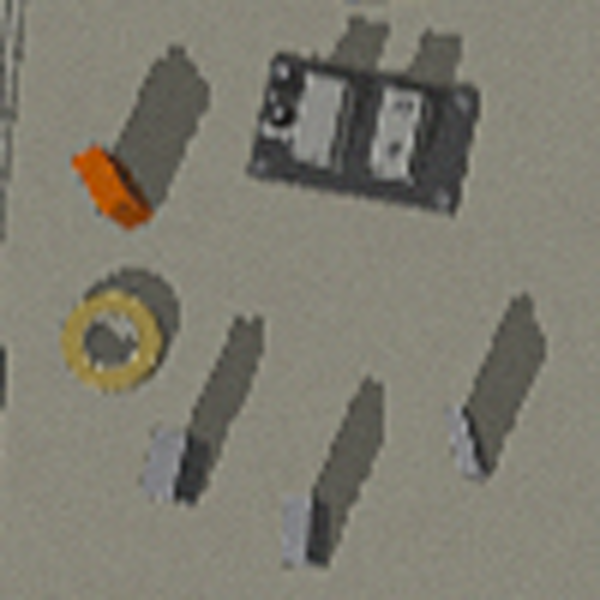

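View pics/s1.png

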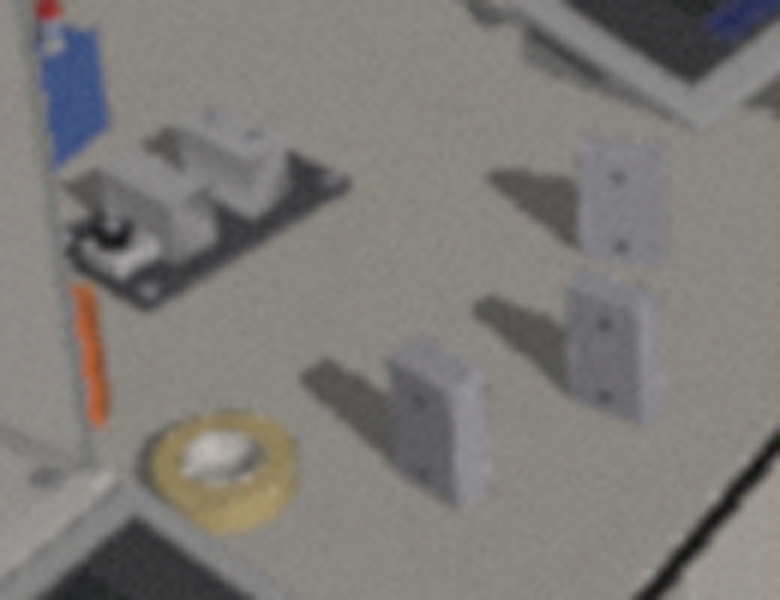

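The side zoom confirms upright blocks, with the thick one nearest the tape, and the knob on the holder's +y end. Next I'll measure heights and contours from several averaged frames.

```bash
cat > m.py <<'E'
from h import *
E
python3 - <<'E'
from h import *
for n in('top','side'):
    fs=[optics.grab_frame(n) for _ in range(6)]
    f=dict(fs[0]); f['img']=np.mean([g['img'] for g in fs],0).astype(np.float32); f['range_z']=np.median([g['range_z'] for g in fs],0)
    np.savez('avg_'+n+'.npz',**f)
    P=cloud(f)
    x,y,z=P[...,0],P[...,1],P[...,2]
    tb=(x>.4)&(x<.55)&(y>.22)&(y<.36)&(abs(z)<.02)
    print(n,'table z',np.median(z[tb]),z[tb].std())
    # heightmap 
    for nm,(x0,x1,y0,y1) in dict(thick=(.38,.47,.33,.41),mid=(.34,.43,.25,.33),thin=(.39,.48,.15,.24),hold=(.55,.72,.2,.36)).items():
        m=(x>x0)&(x<x1)&(y>y0)&(y<y1)&(z>.02)
        print(nm,m.sum(),np.percentile(z[m],[50,90,97]).round(4),x[m].min().round(3),x[m].max().round(3),y[m].min().round(3),y[m].max().round(3))
f=dict(np.load('avg_top.npz'));P=cloud(f)
# coarse height map from both clouds
H=np.zeros((14,24))
for n in('top','side'):
    P=cloud(dict(np.load('avg_%s.npz'%n))).reshape(-1,3)
    m=(P[:,0]>.2)&(P[:,0]<.9)&(P[:,1]>-.7)&(P[:,1]<.5)
    i=((P[m,0]-.2)/.05).astype(int);j=((P[m,1]+.7)/.05).astype(int)
    np.maximum.at(H,(i,j),P[m,2])
print('cols y from -.7 step .05; rows x')
for k in range(13,-1,-1): print('%.2f'%(.2+.05*k),(H[k]*100).round().astype(int))
E
```

```text
top table z 0.0035657441745177956 0.001961178537654032
thick 96 [0.0666 0.0698 0.0704] 0.398 0.439 0.362 0.386
mid 80 [0.067  0.0696 0.0705] 0.36 0.4 0.285 0.302
thin 54 [0.0667 0.0705 0.0711] 0.415 0.455 0.186 0.206
hold 238 [0.0415 0.044  0.0454] 0.603 0.663 0.228 0.329
side table z 0.004659370782102055 0.0008465953676359648
thick 314 [0.052  0.0694 0.07  ] 0.398 0.441 0.363 0.389
mid 279 [0.0503 0.0693 0.0699] 0.36 0.4 0.285 0.303
thin 228 [0.0486 0.0687 0.0697] 0.414 0.454 0.189 0.208
hold 426 [0.0377 0.0438 0.0447] 0.603 0.666 0.23 0.329
cols y from -.7 step .05; rows x
0.85 [54 54 54 53 53 54 54 54 54 54 54 54 54 54 54 54 54 54 54 54 54 54 54 54]
0.80 [ 1  1  1  1  1 17 17  4  4  4 31 30 30 28 30 31  1  1  9  9  1 15 17 31]
0.75 [35 34  1  1  1  1  1  4  4  4 31 31 30 30 30 31  1  1  6  9  1 14 17 31]
0.70 [36 36  8  1  1  1  1  1  1  1 31 31 31 32 31 31  1  1  9  9  1  1  1 31]
0.65 [39 39 18 18  1  1  1  1  1  1 31 31 32 31 31 31  1  1  4  5  4  1  1 31]
0.60 [41 41 35 19  1  1  1  1  1  1  1 31 31 31 31 31  1 85  5  5  4  1  7 31]
0.55 [42 42 42 18  1  1  1  1  7  7  1 31 31 31 31 31  1  1  1  1  1  1  7 31]
0.50 [43 43 44 18 18  1  1  1  7  7  1 31 30  6  6  6  5  1  1  1  1  2  2 31]
0.45 [47 47 48 47  3  3  3  1  1  1  1  5  5  5  5  5  4  7  7  1  1  2  2 31]
0.40 [47 48 46 44  3  3  3  1  1  1  1  4  4  4  4  4  3  7  7  7  1  7  1  5]
0.35 [ 1  1 62 62  1  3  0  0  0 84 85 82  1  1  5  4  1  1  1  7  7  7  1  4]
0.30 [ 1 34 62 62 61 64 40  0 81 85 85 85 70  1  4  4  1  1  1  1  1  1  1  1]
0.25 [ 0 61 62 62 60 66 68 70 83 85 85 84 72 62 51 36 32  0  0  0  0  0  0  0]
0.20 [ 0 62 62 62 60 67 73 77 84 85 85 83 70 62 52 42 34 32  0  0  0  0  0  0]
```

Run:
```python
from h import *
for n,box in(('top',(225,155,280,200)),('side',(205,210,265,255))):
    f=dict(np.load('avg_%s.npz'%n)); u0,v0,u1,v1=box
    c=np.clip(f['img'][v0:v1,u0:u1],0,255).astype(np.uint8)
    k=12
    cv2.imwrite(f'pics/h_{n}.png',cv2.resize(c,None,fx=k,fy=k,interpolation=cv2.INTER_CUBIC))
f=dict(np.load('avg_top.npz'))
g=f['img'].mean(2)
for v in (170,174,178,182): print(v,g[v,232:272].round().astype(int))
# reverse-projection of blocks top faces: upsampled
P=cloud(f); z=P[...,2]
for n in('top','side'):
  f=dict(np.load('avg_%s.npz'%n)); P=cloud(f); 
  for nm,(x0,x1,y0,y1) in dict(thick=(.38,.47,.33,.41),mid=(.34,.43,.25,.33),thin=(.39,.48,.15,.24)).items():
    m=(P[...,0]>x0)&(P[...,0]<x1)&(P[...,1]>y0)&(P[...,1]<y1)&(P[...,2]>(.06 if n=='top' else .025))
    pts=P[m][:,:2].astype(np.float32)
    r=cv2.minAreaRect(pts); print(n,nm,np.round(r[0],4),np.round(r[1],4),round(r[2],1))
```

```text
170 [132 133  75  99  63  56  50  46  92 140 138 137 136 137 144  66  81  59
  48  49  64  71 146 135 120 109 109 103  67  44  51  50  51  68  81  73
  67  69 141 131]
174 [130  72  66  66 113  37  31  92 139 135 137 136 134 139  73  76  69  48
  50  65  67 147 142 142 145 126 146 147  61  73  49  50  68  63  63  61
  65  76 138 132]
178 [ 94  52  54  53  64 108  79 139 136 137 137 136 138  97  72  81  49  66
  60  68 129 143 142 119 120 146 165  54  68  48  60  68  65  64  65  64
  88 140 133 133]
182 [ 86 107  83  61  63  65  61  58  61  75  87 120 111  84  97  61  65  63
  63  90 135 129 140 136 144 159  51  64  48  64  65  64  66  64  64  64
 142 133 130 130]
top thick [0.4194 0.3742] [0.0205 0.0396] 80.8
top mid [0.3811 0.294 ] [0.0361 0.015 ] 0.8
top thin [0.4347 0.1962] [0.0385 0.0117] 16.3
side thick [0.4196 0.3751] [0.0215 0.0413] 78.6
side mid [0.3801 0.2937] [0.0182 0.0405] 88.7
side thin [0.4339 0.1969] [0.0386 0.014 ] 13.2
```

View pics/h_top.png

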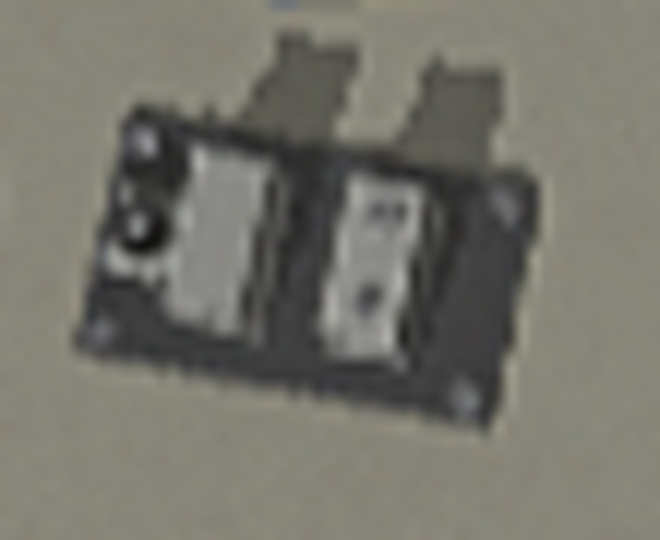

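View pics/h_side.png

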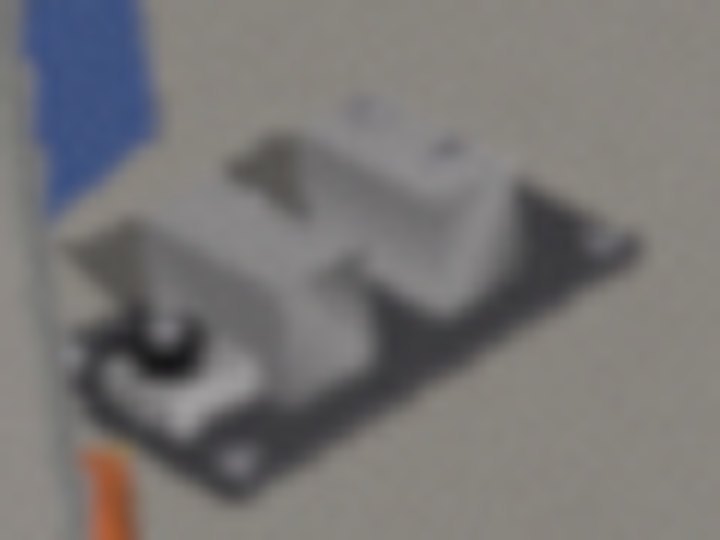

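```bash
cat > holder.py <<'E'
from h import *
def cross(row,u,thr,rising,lo,hi):
    for k in range(lo,hi):
        a,b=row[k],row[k+1]
        if (rising and a<thr<=b) or (not rising and a>=thr>b): return k+(thr-a)/(b-a)
def run(f):
    g=f['img'].mean(2); out={}
    def fit(name,seeds,thr,rising,z,w=2):
        pts=[]
        (ua,va),(ub,vb)=seeds
        for v in range(int(np.ceil(va)),int(vb)+1):
            uc=ua+(ub-ua)*(v-va)/(vb-va)
            lo=int(round(uc))-w
            c=cross(g[v],None,thr,rising,lo,lo+2*w+1)
            if c is not None: pts.append(onz(f,c,v,z)[:2])
        pts=np.array(pts,np.float32)
        vx,vy,x0,y0=cv2.fitLine(pts,cv2.DIST_HUBER,0,.001,.001).ravel()
        if vx<0: vx,vy=-vx,-vy
        print(name,len(pts),'yaw',np.degrees(np.arctan2(vy,vx)).round(2),'mean',pts.mean(0).round(4),'res',np.abs((pts-[x0,y0])@[-vy,vx]).mean().round(4))
        out[name]=(np.array([x0,y0]),np.array([vx,vy]))
    S=lambda a,b:((225-.5+a[0]/12,155-.5+a[1]/12),(225-.5+b[0]/12,155-.5+b[1]/12))
    fit('stop_in',S((270,175),(243,315)),105,False,.042)
    fit('stop_out',S((190,165),(172,240)),105,True,.042)
    fit('fix_in',S((345,200),(325,330)),105,True,.0395)
    fit('fix_out',S((430,210),(405,340)),105,False,.042)
    fit('plate_R',S((535,200),(495,400)),100,True,.008)
    # plate near edge (column-wise)
    pts=[]
    for u in range(236,263):
        vc=155-.5+(350+ (u+.5-225-80/12)*12*80/410)/12
        lo=int(round(vc))-2
        c=cross(g[:,u],None,100,True,lo,lo+5)
        if c: pts.append(onz(f,u,c,.008)[:2])
    pts=np.array(pts,np.float32); vx,vy,x0,y0=cv2.fitLine(pts,cv2.DIST_HUBER,0,.001,.001).ravel()
    if vy<0: vx,vy=-vx,-vy
    print('plate near',len(pts),'yaw',np.degrees(np.arctan2(-vx,vy)).round(2),'pt',x0.round(4),y0.round(4))
    out['near']=(np.array([x0,y0]),np.array([vx,vy]))
    return out
if __name__=='__main__':
    o=run(dict(np.load('avg_top.npz')))
    (p,d)=o['near']; yaw=np.arctan2(-d[0],d[1]); ex=np.array([np.cos(yaw),np.sin(yaw)]); ey=np.array([-ex[1],ex[0]])
    for k,(q,_) in o.items(): print(k,'along ey mm',((q-p)@ey*1e3).round(2))
    np.savez('hold.npz',yaw=yaw,p=p,ex=ex,ey=ey)
E
python3 holder.py
```

```text
stop_in 11 yaw -10.85 mean [0.6359 0.2823] res 0.0004
stop_out 6 yaw -14.79 mean [0.6492 0.3046] res 0.0008
fix_in 11 yaw -9.49 mean [0.6289 0.2582] res 0.0005
fix_out 11 yaw -10.83 mean [0.6284 0.2331] res 0.0005
plate_R 16 yaw -10.98 mean [0.6258 0.2029] res 0.0006
plate near 27 yaw -10.54 pt 0.5954 0.2739
stop_in along ey mm 15.68
stop_out along ey mm 39.98
fix_in along ey mm -9.32
fix_out along ey mm -34.18
plate_R along ey mm -64.32
near along ey mm 0.0
```

```bash
cat >> h.py <<'E'
from scipy.spatial.transform import Rotation as Ro
def pose():
    s=robot.get_state(); q=s['orientation']; return np.array(s['position']),Ro.from_quat([q[1],q[2],q[3],q[0]]).as_matrix(),s
def plan(tgt,yaw):
    p,R,s=pose(); d=R.T@(np.array(tgt)-p)/.3
    cy=np.degrees(np.arctan2(R[1,0],R[0,0])); tw=(-(yaw-cy)+180)%360-180
    print('pos',p.round(4),'yaw',cy.round(2),'F',s['force'].round(1),'t',s['time_s'],'w',s['gripper_width']); print('rel',d.round(4),'tw',round(tw/180,4))
E
python3 - <<'E'
from h import *
for n in('top','side'):
    P=cloud(dict(np.load('avg_%s.npz'%n))).reshape(-1,3)
    for x0 in np.arange(.36,.56,.02):
        m=(P[:,0]>x0)&(P[:,0]<x0+.02)&(P[:,1]>.40)&(P[:,1]<.7)
        r=[round(P[m&(P[:,2]>h)][:,1].min(),3) if (m&(P[:,2]>h)).any() else None for h in(.03,.06,.1,.2,.28)]
        print(n,x0.round(2),r)
plan((.4195,.3746,.16),169.8)
plan((.37,.15,.25),169.8)
E
```

```text
top 0.36 [None, None, None, None, None]
top 0.38 [np.float64(0.493), None, None, None, None]
top 0.4 [np.float64(0.489), None, None, None, None]
top 0.42 [np.float64(0.488), None, None, None, None]
top 0.44 [np.float64(0.486), None, None, None, None]
top 0.46 [np.float64(0.484), np.float64(0.568), None, None, None]
top 0.48 [np.float64(0.485), np.float64(0.496), None, None, None]
top 0.5 [np.float64(0.485), np.float64(0.485), np.float64(0.485), np.float64(0.485), np.float64(0.485)]
top 0.52 [np.float64(0.484), np.float64(0.484), np.float64(0.484), np.float64(0.484), np.float64(0.484)]
top 0.54 [np.float64(0.483), np.float64(0.483), np.float64(0.483), np.float64(0.483), np.float64(0.483)]
top 0.56 [np.float64(0.405), np.float64(0.408), np.float64(0.482), np.float64(0.482), np.float64(0.482)]
side 0.36 [None, None, None, None, None]
side 0.38 [np.float64(0.492), None, None, None, None]
side 0.4 [np.float64(0.49), None, None, None, None]
side 0.42 [np.float64(0.489), None, None, None, None]
side 0.44 [np.float64(0.488), None, None, None, None]
side 0.46 [np.float64(0.486), None, None, None, None]
side 0.48 [np.float64(0.485), np.float64(0.49), np.float64(0.491), np.float64(0.491), np.float64(0.491)]
side 0.5 [np.float64(0.485), np.float64(0.485), np.float64(0.485), np.float64(0.485), np.float64(0.485)]
side 0.52 [np.float64(0.485), np.float64(0.485), np.float64(0.485), np.float64(0.485), np.float64(0.485)]
side 0.54 [np.float64(0.483), np.float64(0.483), np.float64(0.483), np.float64(0.483), np.float64(0.483)]
side 0.56 [np.float64(0.406), np.float64(0.408), np.float64(0.482), np.float64(0.482), np.float64(0.482)]
pos [ 0.2824 -0.5576  0.2279] yaw 26.86 F [ 0.1 -0.2  0.2] t 0.7 w 1.0026547096968907
rel [ 1.8116 -2.5656  0.2263] tw -0.7941
pos [ 0.2824 -0.5576  0.2279] yaw 26.86 F [ 0.1 -0.2  0.2] t 0.7 w 1.0026547096968907
rel [ 1.3261 -1.9723 -0.0737] tw -0.7941
```

>>> step_arm --series "0.65 -0.97 -0.07 0; 0.65 -0.97 -0.07 0; 0.65 -0.97 -0.07 0; 0.65 -0.97 -0.07 0; 0.65 -0.97 -0.07 0; 0.65 -0.97 -0.07 0; 0.65 -0.97 -0.07 0; 0.65 -0.97 -0.07 0" --jaw 0 --squeeze 30

```text
time_s: 1.5
position: [0.3244, -0.205, 0.2492]
orientation: [-0.001, 0.972, 0.234, 0.0]
force: [-0.0, -0.9, -0.8]
gripper_width: 1.0
```

```bash
python3 -c "
from h import *
plan((.37,.15,.22),169.8);plan((.4195,.3746,.16),169.8);print(robot.get_state()['joint_pos'].round(2))"
```

```text
pos [ 0.3244 -0.205   0.2492] yaw 27.08 F [-0.  -0.9 -0.8] t 1.5 w 1.000113662067401
rel [ 0.6739 -0.9843  0.0989] tw -0.7929
pos [ 0.3244 -0.205   0.2492] yaw 27.08 F [-0.  -0.9 -0.8] t 1.5 w 1.000113662067401
rel [ 1.1615 -1.5756  0.2999] tw -0.7929
[-0.72  0.12  1.86  0.    1.16  0.38]
```

>>> step_arm --series "0.67 -0.98 0.06 -0.79; 0.67 -0.98 0.06 -0.79; 0.67 -0.98 0.06 -0.79; 0.67 -0.98 0.06 -0.79; 0.67 -0.98 0.06 -0.79; 0.67 -0.98 0.06 -0.79; 0.67 -0.98 0.06 -0.79; 0.67 -0.98 0.06 -0.79; 0.67 -0.98 0.06 -0.79; 0.67 -0.98 0.06 -0.79"

```text
time_s: 2.5
position: [0.3717, 0.1439, 0.2309]
orientation: [0.0, 0.564, 0.825, 0.0]
force: [-0.0, -0.2, 0.3]
gripper_width: 0.997
```

```bash
python3 -c "
from h import *
plan((.4195,.3746,.12),169.8);print(robot.get_state()['joint_pos'].round(2))"
```

```text
pos [0.3717 0.1439 0.2309] yaw 111.27 F [-0.  -0.2  0.3] t 2.5 w 0.996761683074094
rel [0.6589 0.4275 0.3696] tw -0.3252
[ 0.22  0.17  1.86 -0.    1.11 -0.15]
```

>>> step_arm --series "0.66 0.43 0.3 -0.32; 0.66 0.43 0.3 -0.32; 0.66 0.43 0.3 -0.32; 0.66 0.43 0.3 -0.32; 0.66 0.43 0.3 -0.32; 0.66 0.43 0.3 -0.32; 0.66 0.43 0.3 -0.32; 0.66 0.43 0.3 -0.32; 0.66 0.43 0.3 -0.32"

```text
time_s: 3.4
position: [0.4219, 0.3739, 0.141]
orientation: [0.0, 0.103, 0.995, 0.0]
force: [0.7, -0.8, -0.2]
gripper_width: 0.998
```

```bash
python3 -c "
from h import *
plan((.4195,.3746,.053),169.8);print(robot.get_state()['joint_pos'].round(2))
f=grab('side','s2.png');f=grab('top','t2.png')
cv2.imwrite('pics/s2z.png',cv2.resize(load('side')['img'][180:300,210:350],(700,600)))"
```

```text
pos [0.4219 0.3739 0.141 ] yaw 168.19 F [ 0.7 -0.8 -0.2] t 3.4 w 0.9976661840638383
rel [0.0083 0.0005 0.2932] tw -0.009
[ 0.62  0.51  1.6  -0.    1.03 -0.75]
```

View pics/s2z.png

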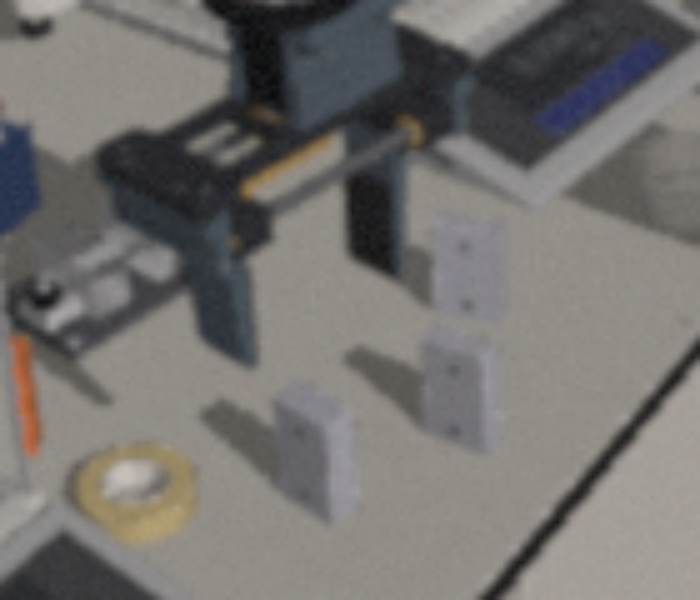

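View pics/t2.png

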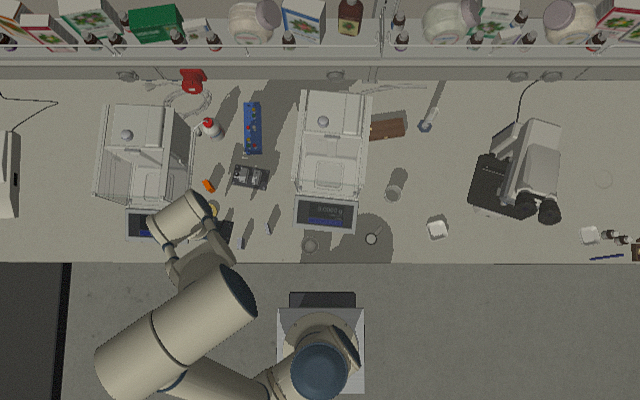

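>>> step_arm --series "0.008 0 0.15 -0.009; 0.008 0 0.293 -0.009; 0.008 0 0.293 -0.009; 0.008 0 0.293 -0.009; 0.008 0 0.293 -0.009"

```text
time_s: 4.0
position: [0.4203, 0.3753, 0.0551]
orientation: [0.001, 0.087, 0.996, 0.001]
force: [-0.3, 0.1, 0.2]
gripper_width: 0.999
```

>>> step_arm --series "0 0 0 0; 0 0 0 0; 0 0 0 0; 0 0 0 0; 0 0 0 0; 0 0 0 0; 0 0 0 0; 0 0 0 0" --jaw 255 --squeeze 25

```text
time_s: 4.8
position: [0.4192, 0.3746, 0.0529]
orientation: [-0.0, 0.087, 0.996, -0.0]
force: [-0.1, -0.0, 0.5]
gripper_width: 0.33
```

```bash
python3 -c "
from h import *
plan((.4195,.3746,.16),169.3)
f=grab('side','s3.png')
cv2.imwrite('pics/s3z.png',cv2.resize(load('side')['img'][180:300,210:350],(700,600)))"
```

```text
pos [0.4192 0.3746 0.0529] yaw 170.02 F [-0.1 -0.   0.5] t 4.8 w 0.3303757887601597
rel [-9.000e-04  1.000e-04 -3.568e-01] tw 0.004
```

View pics/s3z.png

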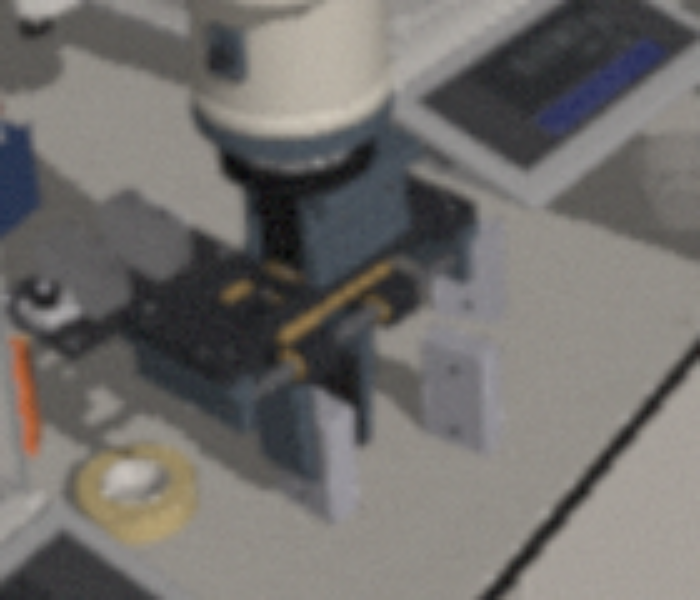

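The fingers straddle the thick block (zoom (310,450)) and the opening is still closing, so I'll wait a little longer.

>>> step_arm --series "0 0 0 0; 0 0 0 0; 0 0 0 0; 0 0 0 0"

```text
time_s: 5.25
position: [0.4193, 0.3746, 0.053]
orientation: [0.0, 0.087, 0.996, -0.0]
force: [0.3, 0.1, -2.1]
gripper_width: 0.219
```

Opening 0.219 × 91 mm ≈ 19.9 mm, so this is the thick block. Next: lift it, then move above the gap.

>>> step_arm --series "0 0 -0.17 0; 0 0 -0.35 0; 0 0 -0.35 0; 0 0 -0.35 0"

```text
time_s: 5.65
position: [0.4198, 0.3751, 0.1593]
orientation: [0.001, 0.087, 0.996, 0.001]
force: [0.1, -0.2, -2.2]
gripper_width: 0.214
```

```bash
python3 -c "
from h import *
plan((.6351,.2687,.115),169.3)"
```

```text
pos [0.4198 0.3751 0.1593] yaw 170.03 F [ 0.1 -0.2 -2.2] t 5.65 w 0.21416655830448034
rel [-0.7679 -0.2252  0.1486] tw 0.004
```

>>> step_arm --series "-0.768 -0.225 0 0.004; -0.768 -0.225 0 0.004; -0.768 -0.225 0 0.004; -0.768 -0.225 0 0.004; -0.768 -0.225 0 0.004; -0.768 -0.225 0.15 0.004; -0.768 -0.225 0.15 0.004; -0.768 -0.225 0.15 0.004; -0.768 -0.225 0.15 0.004"

```text
time_s: 6.55
position: [0.6343, 0.2689, 0.1138]
orientation: [0.0, 0.093, 0.996, 0.0]
force: [0.4, -0.8, -1.0]
gripper_width: 0.216
```

```bash
cat > look.py <<'E'
from h import *
import sys
t=sys.argv[1]
a=grab('side')['img'][195:260,200:290]; b=grab('top')['img'][140:215,215:290]
cv2.imwrite('pics/s%sz.png'%t,cv2.resize(a,None,fx=8,fy=8,interpolation=cv2.INTER_CUBIC)); cv2.imwrite('pics/t%sz.png'%t,cv2.resize(b,None,fx=7,fy=7,interpolation=cv2.INTER_CUBIC))
plan((.6351,.2687,.115),169.3)
E
python3 look.py 4
```

```text
pos [0.6346 0.269  0.1145] yaw 169.36 F [-0.3  0.4 -2.5] t 6.65 w 0.21826204970765387
rel [-0.0017 -0.0007 -0.0017] tw 0.0003
```

View pics/s4z.png

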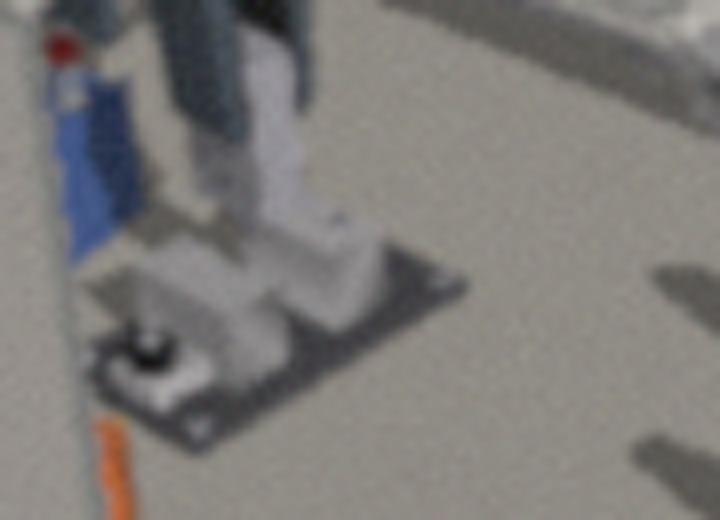

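View pics/t4z.png

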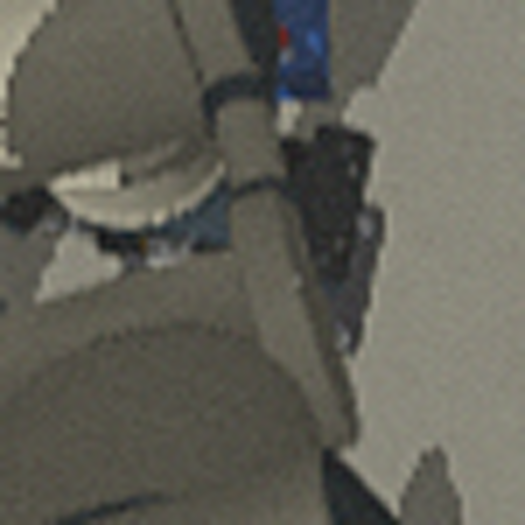

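Run:
```python
from h import *
h=np.load('hold.npz'); yaw=np.radians(-10.7); ex=np.array([np.cos(yaw),np.sin(yaw)]); ey=np.array([-ex[1],ex[0]])
c0=np.array([.6351,.2687])
def loc(f):
    P=cloud(f).reshape(-1,3); q=P[:,:2]-c0
    return q@ex*1e3,q@ey*1e3,P[:,2]*1e3
a,b,z=loc(dict(np.load('avg_side.npz')))
m=(abs(a)<23)&(z>46-30)&(z<38)&(abs(b)<45)
hh,e=np.histogram(b[m],np.arange(-45,46,2)); print('jaw walls',[(int(x),int(n)) for x,n in zip(e,hh) if n])
fs=[optics.grab_frame('side') for _ in range(3)]
f=dict(fs[0]); f['range_z']=np.median([g['range_z'] for g in fs],0)
f['img']=np.mean([g['img'] for g in fs],0).astype(np.float32); np.savez('hov.npz',**f)
A,B,Z=loc(f)
m=(abs(A)<25)&(Z>64)&(Z<95)&(abs(B)<14)
hh,e=np.histogram(B[m],np.arange(-14,16,1)); print('block wall',[(int(x),int(n)) for x,n in zip(e,hh) if n])
print('A range',np.percentile(A[m],[2,50,98]))
pts=np.stack([A[m],B[m]],1)
w=pts[pts[:,1]>6]; print(len(w),np.polyfit(w[:,0],w[:,1],1),w.std(0),np.median(w[:,1]))
# tops of jaws
m=(abs(a)<23)&(z>42)&(z<48)&(abs(b)<45); hh,e=np.histogram(b[m],np.arange(-45,46,2)); print('tops',[(int(x),int(n)) for x,n in zip(e,hh) if n])
# project predicted block corners & face lines
for nm,(x,y,zz) in dict(foot_near_py=(-20,10,.0615),foot_near_my=(-20,-10,.0615),stop_in_near=(-25,11+2.5,.042),stop_in_far=(25,13.5,.042),fix_near=(-25,-11,.0395),fix_far=(25,-11,.0395)).items():
    p=c0+ex*x/1e3+ey*y/1e3; u,v=proj(f,[p[0],p[1],zz]); print(nm,round((u-200+.5)*8),round((v-195+.5)*8))
```

```text
jaw walls [(-23, 1), (-15, 14), (-13, 44), (-11, 1), (29, 1), (35, 47), (37, 14), (39, 5), (43, 2)]
block wall [(-10, 4), (-9, 1), (-8, 1), (-7, 1), (-6, 5), (-5, 3), (-4, 3), (-3, 2), (-2, 2), (-1, 2), (0, 2), (2, 4), (3, 3), (4, 1), (5, 4), (6, 3), (7, 9), (8, 13), (9, 30), (10, 20), (11, 11), (13, 1)]
A range [-21.08398398 -12.69785018  18.70800367]
87 [0.0177298 9.6141843] [12.51773936  1.28603543] 9.67774235990299
tops [(-37, 7), (-35, 5), (-33, 3), (-31, 5), (-29, 4), (-27, 3), (-25, 10), (-23, 8), (-21, 6), (-19, 4), (-17, 8), (-15, 4), (-13, 2), (13, 3), (15, 5), (17, 7), (19, 6), (21, 6), (23, 4), (25, 8), (27, 4), (29, 9), (31, 5), (33, 5), (35, 6), (37, 1)]
foot_near_py 269 233
foot_near_my 311 209
stop_in_near 276 287
stop_in_far 185 237
fix_near 328 263
fix_far 237 214
```

The side view agrees with the robot: the block's face is measured at +9.7 mm against an expected 10. It puts the gap centre about 0.8 mm toward −y, so I'll shift by that and descend slowly.

>>> step_arm --series "-0.002 -0.003 0.03 0; -0.002 -0.003 0.045 0; -0.002 -0.003 0.06 0; -0.002 -0.003 0.07 0; -0.002 -0.003 0.08 0; -0.002 -0.003 0.09 0; -0.002 -0.003 0.09 0"

```text
time_s: 7.5
position: [0.6347, 0.2672, 0.0856]
orientation: [-0.0, 0.093, 0.996, -0.0]
force: [0.1, -0.6, -1.9]
gripper_width: 0.22
```

It is past the bevel with no contact force. I'll continue down.

>>> step_arm --series "0 0 0.015 0; 0 0 0.03 0; 0 0 0.045 0; 0 0 0.06 0; 0 0 0.075 0; 0 0 0.075 0; 0 0 0.075 0"

```text
time_s: 8.2
position: [0.6349, 0.2672, 0.0635]
orientation: [-0.0, 0.093, 0.996, -0.0]
force: [-0.5, -1.2, -1.5]
gripper_width: 0.219
```

>>> step_arm --series "0 0 0.003 0; 0 0 0.006 0; 0 0 0.008 0; 0 0 0.008 0"

```text
time_s: 8.6
position: [0.6349, 0.2672, 0.0611]
orientation: [-0.0, 0.093, 0.996, -0.0]
force: [-0.2, -0.7, -2.0]
gripper_width: 0.218
```

```bash
python3 look.py 5; python3 -c "
from h import *
print(robot.get_state()['force'])"
```

```text
pos [0.6349 0.2672 0.0611] yaw 169.31 F [-0.5  0.5 -2.3] t 8.7 w 0.2203647456894166
rel [ 0.0003  0.0049 -0.1795] tw 0.0
[-0.45254586  0.49372311 -2.28810764]
```

View pics/s5z.png

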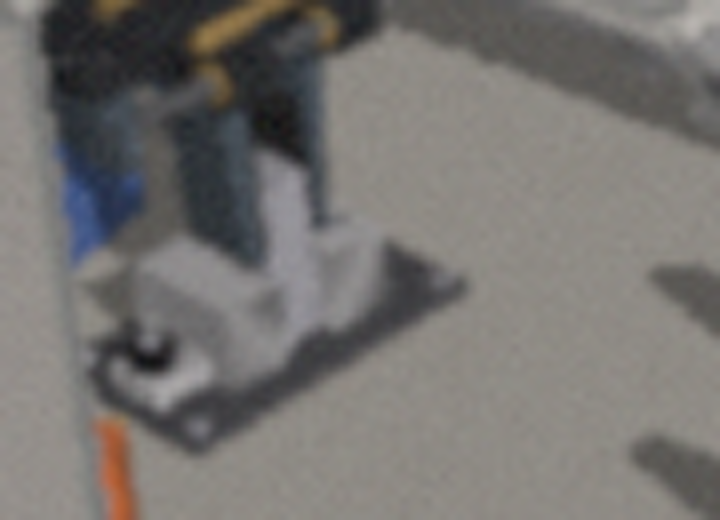

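The block stands in the gap, in zoom from (285,170) to (290,330). The weight is still on the gripper, so I'll ease it down until the plate takes the load.

>>> step_arm --series "0 0 0.001 0; 0 0 0.002 0; 0 0 0.003 0; 0 0 0.003 0"

```text
time_s: 9.1
position: [0.635, 0.2672, 0.061]
orientation: [0.0, 0.093, 0.996, 0.0]
force: [-3.1, -1.4, 8.5]
gripper_width: 0.216
```

Contact at TCP z = 0.0610, which is the expected fully down height (0.053 + 0.008). Release, then rise.

>>> step_arm --series "0 0 -0.002 0; 0 0 -0.002 0; 0 0 -0.002 0; 0 0 -0.002 0; 0 0 -0.002 0; 0 0 -0.002 0; 0 0 -0.002 0" --jaw 130

```text
time_s: 9.8
position: [0.6349, 0.2672, 0.0608]
orientation: [-0.0, 0.093, 0.996, -0.0]
force: [0.3, 0.2, 0.7]
gripper_width: 0.493
```

>>> step_arm --series "0 0 -0.05 0; 0 0 -0.15 0; 0 0 -0.3 0; 0 0 -0.4 0; 0 0 -0.45 0; 0 0 -0.45 0"

```text
time_s: 10.4
position: [0.6362, 0.2677, 0.1997]
orientation: [0.002, 0.093, 0.996, 0.001]
force: [-0.1, 0.4, 0.4]
gripper_width: 0.49
```

```bash
python3 look.py 6; python3 -c "
from h import *
print(robot.get_state()['force'])
plan((.40,.25,.25),169.3)"
```

```text
pos [0.6347 0.2672 0.1961] yaw 169.3 F [-0.8  0.1  0.2] t 10.5 w 0.4892706199608695
rel [-2.000e-04  5.100e-03  2.703e-01] tw 0.0
[-0.79592937  0.13850371  0.19636641]
pos [0.6347 0.2672 0.1961] yaw 169.3 F [-0.8  0.1  0.2] t 10.5 w 0.4892706199608695
rel [ 0.7582 -0.2015 -0.1799] tw 0.0
```

View pics/s6z.png

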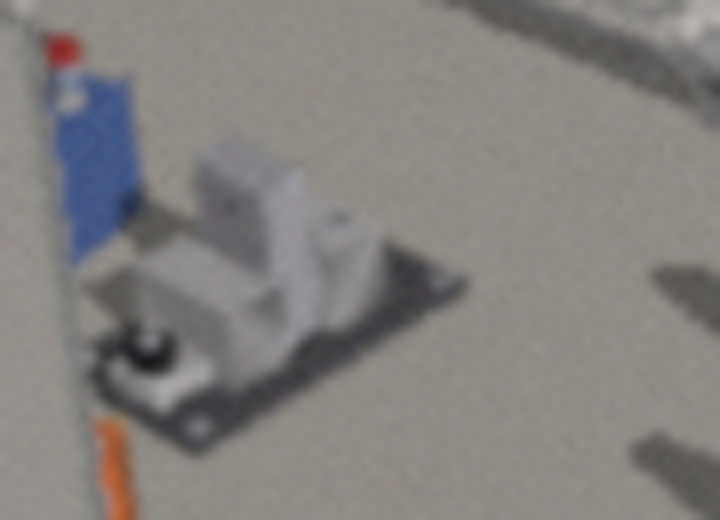

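The block is standing upright in the gap. I'll pull the arm back so the top camera can check it.

>>> step_arm --series "0.1 -0.02 -0.18 0; 0.75 -0.6 -0.18 0; 0.75 -0.6 -0.18 0; 0.75 -0.6 -0.18 0; 0.75 -0.6 -0.18 0; 0.75 -0.6 -0.18 0; 0.75 -0.6 -0.18 0; 0.75 -0.6 -0.18 0"

```text
time_s: 11.3
position: [0.3777, 0.1311, 0.2493]
orientation: [-0.001, 0.094, 0.996, -0.0]
force: [0.1, 0.3, 0.4]
gripper_width: 0.49
```

Run:
```python
from h import *
yaw=np.radians(-10.7); ex=np.array([np.cos(yaw),np.sin(yaw)]); ey=np.array([-ex[1],ex[0]]); c0=np.array([.6351,.2687])
for n in('top','side'):
    f=grab(n,n+'9.png'); P=cloud(f); q=P[...,:2]-c0; a=q@ex*1e3;b=q@ey*1e3;z=P[...,2]*1e3
    m=(abs(a)<35)&(abs(b)<30)&(z>60); t=m&(z>72)
    tb=(abs(a)>45)&(abs(a)<70)&(abs(b)<40)&(abs(z)<12)
    print(n,t.sum(),'top z',np.median(z[t]),'table',np.median(z[tb]),'a',a[t].min(),a[t].max(),'b',b[t].min(),b[t].max())
a=load('top')['img'][155:255,190:290]
cv2.imwrite('pics/t9z.png',cv2.resize(a,(600,600),interpolation=cv2.INTER_CUBIC)); print(pose()[0], robot.get_state()['force'])
```

```text
top 53 top z 76.79076506277794 table 3.134649838159962 a -20.299402143479497 19.026311829311616 b -9.74972742673396 9.329885273848552
side 71 top z 76.79195578487304 table 4.726050700538098 a -21.94663977786875 21.428077927410616 b -12.42005240371997 12.306316931689876
[0.38068804 0.13217722 0.24956559] [0.70222025 0.26758905 0.36963506]
```

View pics/t9z.png

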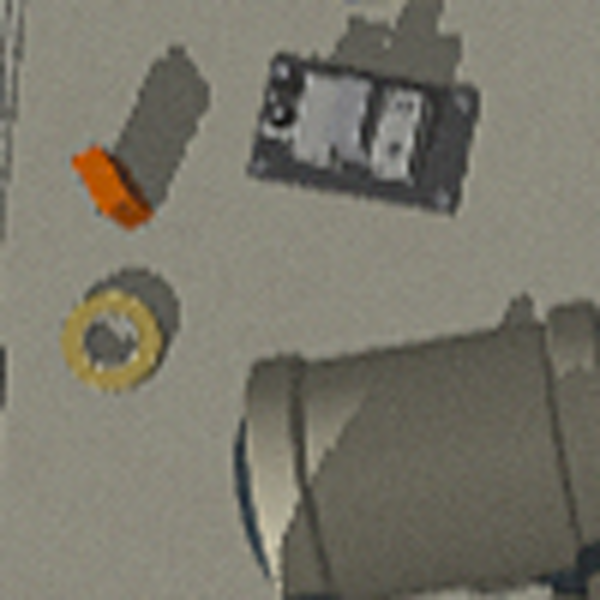

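View pics/side9.png

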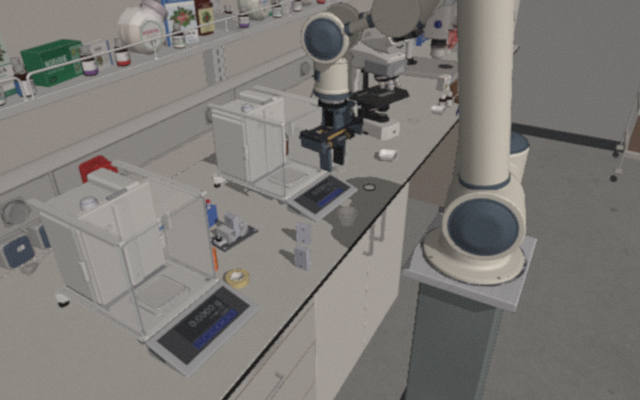

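The thick block's top reads 76.8 mm in both views, against an ideal 76 mm. The middle and thin blocks still stand at (302,258) and (303,232) in the side view, and the tape and the orange block are unmoved. Handing in.

```bash
python3 -c "
from station import robot
print(robot.close_job(), robot.get_state()['time_s'])"
```

```text
the job is handed in; nothing more can be done
the job is handed in; nothing more can be done
```

The thickest block (20 mm) slides freely into the gap, and I left it there upright, fully down on the base plate. I handed the job in at about 11.5 s of robot time.

- **Trial:** I tried the 20 mm block first because the images put the gap at about 22–23 mm. It went down with no force beyond its own weight and touched the plate at the expected height. Because the thickest block fitted, I did not need to try the other two.
- **Last checks:** Both cameras read the block's top at 76.8 mm, against an ideal 76 mm. The middle and thin blocks still stand where they were, and the tape and orange block look unmoved. The gripper is clear of everything.
- **Disagreements:**
  - The two views differed by about 1 mm on the gap centre; I shifted 0.8 mm toward the side view's value.
  - The depth images read the worktop 3–5 mm too high.
- **Not checked:** I did not separately measure the beaker, mortar, boats or lens after the move. The arm only passed high above that part of the bench.

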